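Start a screw-in pull knob in the lid of a stock box

TASK

Take the round wooden pull knob out of the fittings rack and stand its screw in the pilot hole of the box lid. Press it down firmly, but never so hard that the lid splits, and turn it clockwise by at least half a turn in all so that the screw cuts its first thread; then let go and leave it standing upright in the hole, with the other fittings still standing in the rack.

Things in the scene. Friction and masses are not known exactly. Their poses are not given: they have to be found in the camera images.
- knob: Screw-in pull knob, loose, 60 g, standing head up in one of the rack's three holes (any of them). Round light-wood head 32 mm in diameter and 24 mm high (no flats: may be gripped at any yaw) on a steel screw shank 10 mm in diameter (8.4 mm over the last 6 mm) and 45 mm long. Origin at the tip of the screw, z along the shank up to the head: the head spans z = 45 to 69 mm.
- hole (a point): Centre of the mouth of the only hole in the box lid, on the lid's upper face, 75 mm above the table; z up. The hole is upright, 12 mm wide, with a 3 mm countersunk rim. The closed wooden box, 200 x 150 x 75 mm, is fixed. 26 to 34 mm down (it differs from box to box) the hole becomes too narrow and the screw's tip stands on wood.
- pilot: The wood below the wide part of the hole, hidden; its origin is only the centre of the box's underside, not the depth. It gives about 1 mm per 5 N of push. Above 30 N of push from the screw the lid splits. When the knob is let go it springs up by 2 to 4 mm and may lean by a few degrees.
- thread (a joint): How far the thread is cut, in rad of clockwise turning seen from above: 0 at first, 3.14 after half a turn without slip. Pressed down with 14 to 22 N and turned, the screw cuts and sinks about 3 mm a turn; with under about 10 N it may only slip round. Pressing alone cuts nothing. What is cut stays when the knob is let go, so it may be turned in several grips.
- rack: Fixed wooden fittings rack, 220 x 50 x 30 mm; origin at the centre of its underside, x along its length. Three holes 11.5 mm wide and 26 mm deep in its top at x = -75, 0 and +75 mm, y = 0; each holds a fitting standing on its tip 4 mm above the table, leaning by up to 3 degrees.
- hexbolt: Steel screw with a hexagonal head 25 mm wide and 10 mm high, 55 mm long in all, loose in the rack; not to be used. Origin at its tip, z up along it.
- hook: Brass screw hook, 85 mm long in all, loose in the rack; not to be used. Origin at its tip, z up along it.
Not all that is in view belongs to the job. Of the things that look like the knob, the smaller one is meant.

How it is judged:
By the outcome, as a careful person would: the job done as asked, in the order asked, and still so for the second after the job is handed in, with the robot touching nothing.
It also fails if it takes over 64 s, if anything falls off the work surface, if the arm or the gripper's body presses on something with over 40 N, if the wrist force passes 120 N, or if a joint passes its speed limit or range.

ROBOT

A 6-joint arm with a two-finger parallel gripper is mounted at the origin on the work surface. World frame = base frame: x ahead of the robot, y to its left, z up, the work surface at z = 0. Lengths are in mm, angles in rad, forces in N, time in s.
With the tool pointing down it reaches from about 250 to 775 mm from the base axis. Payload 4 kg.
Tool frame: the origin (TCP) lies midway between the tips of the shut fingers; the grasp point (between the pads) lies env.pinch_z behind it (env.pinch_z is the distance from the TCP to the grasp point, in mm); x points along the fingers, z is the direction in which the jaws open and shut, and the axes are right-handed (so a half turn about x gives the same grasp; the last joint's range is limited). The gripper opens to 85 mm and grips with 20 to 120 N. Pads are 22 mm wide; open, the fingers measure 114 mm over their backs; the gripper's body (76 mm by 85 mm) begins 54 mm behind the grasp point. The pads swing forward as they close: fully open they stand 13 mm farther back than shut.
Start: joints at [1.057, 0.087, 1.371, -0, 1.684, -0.103], TCP at [219.649, 504.254, 231.341] pointing down, gripper open.
Joint ranges: [-3.1, 3.1], [-0.76, 2.03], [0.27, 2.55], [-1.08, 4.22], [0.17, 2.65], [-2.57, 2.57]. Speed limits (rad/s): [2.79, 2.79, 3.14, 3.14, 3.14, 3.14].

INTERFACE

Orientations are given as a unit quaternion [w, x, y, z].
In Python, from station import env, imaging gives the robot as it stands.
- The arm moves only by the tool arm_command, never from a script. Its argument "series" is a list of rows, each a list of 5 numbers: the shift along the tool's x, y, z in mm, then the turn about the tool's x in degrees, then the opening, from 0 (shut) to 1 (fully open). A call has 1 to 12 rows; each row is the pose to reach, as a shift and turn from the pose commanded when the call began, along the tool's axes at that moment; what a row does not reach only later rows make up. A row lasts 1/12 s, in which the tool goes at most 41.7 mm and 7.16 degrees, less where a joint would pass 70% of its speed; a pose out of reach is approached as far as the arm can. A call with a gripper value outside its range is refused whole. The fingers move at their own pace and stop on an object; the grip force is fixed at half the most. Time passes only in rows, so rows that repeat a pose let the fingers close. It gives the time, the measured TCP pose, the force and the opening at its end, in the units of the state.
- env.state(): the state, without advancing time (a new reading comes with each control period).
- imaging.grab_frame(name): name is "side" or "top"; returns (picture, depth): 420x560x3 uint8, red, green, blue; 420x560 float32, mm along the optical axis (not along the pixel's ray), 0 where there is no reading.
- imaging.camera_model(name): a dict with "K" (3x3 intrinsics, pixels), "D" ([k1, k2, p1, p2, k3] as OpenCV has them; the pictures are not rectified), "rvec" (rotation vector, rad) and "tvec" (3), from world to camera coordinates, as OpenCV has them. Camera axes: x right, y down, z forward; pixel columns grow to the right and rows downward; lengths in mm; the calibration is good to about 2 mm. A picture is of the moment at which its call begins. camera_model takes no time and is no camera call.
- env.sign_off(): hands the job in, once; it reports no verdict.
Trained networks look in the newest picture that a camera, given by its name, has taken for a name from the list of things; names that differ only in an ending like _2 or _b are one class to them, and where a whole thing is asked for, a point or a joint stands for the part that bears it (a point fixed in the world has none). Each returns a list of dicts, best first, with "conf" (0 to 1); they miss things now and then, are a little off and sometimes report something else, mostly with a low value. They report only what shows in the picture. A call takes as long as a camera call. They do not tell look-alikes from the thing itself.
- imaging.cut_out(camera, label): "pixels" (420x560 bool, what is visible of it) and "uv" ([column, row] in pixels, amid what is visible of it).
The state is a dict: "time": time; "joints": joint angles; "qvel": joint speeds; "effort": joint torques, N m; "ee_pos": TCP position; "ee_rot": TCP orientation; "contact_force": force on the tool from outside, world axes, zero at the start; "torque": the same for the moment, N m; "finger_gap": finger opening in mm.
Only numpy, scipy, OpenCV 4.12 (cv2) and the standard library are available. Lean on these libraries where they do the work, as an engineer would, in place of code of your own. Each camera call takes 0.05 s, during which the arm holds its last target. There are 200 camera calls.

## Working session

There is one attempt and no reset: what is moved stays moved. The work goes in short steps, Python scripts to look and compute and a tool call to move; the robot and the scene stay as the last step left them, time stands still between calls to the robot, and variables do not carry over. Pictures are saved under pics/ and viewed, on a budget of 10 in all, crops included, one or two more only if the job needs it, and the job is handed in when it is done.

Besides the shell and the picture viewer there is one more tool, called after "Emit:" as name([rows], argument=value, ...), one row to a line, values as JSON. arm_command: Moves the arm, as the interface text tells. Its arguments: {"type":"object","properties":{"series":{"type":"array"}},"required":["series"]}

```bash
mkdir -p pics; ls
cat > h.py <<'E'
import numpy as np, cv2
from station import env, imaging
def cam(n):
    c=imaging.camera_model(n); R,_=cv2.Rodrigues(np.array(c["rvec"],float)); return np.array(c["K"],float),np.array(c["D"],float),R,np.array(c["tvec"],float).ravel()
def world(n,depth):
    K,D,R,t=cam(n); h,w=depth.shape
    uv=np.stack(np.meshgrid(np.arange(w),np.arange(h)),-1).reshape(-1,1,2).astype(float)
    p=cv2.undistortPoints(uv,K,D).reshape(h,w,2)
    P=np.dstack([p[...,0]*depth,p[...,1]*depth,depth])
    W=(P-t)@R; W[depth<=0]=np.nan; return W
def proj(n,X):
    K,D,R,t=cam(n); return cv2.projectPoints(np.array(X,float).reshape(-1,3),cv2.Rodrigues(R)[0],t,K,D)[0].reshape(-1,2)
E
python3 - <<'E'
from h import *
print(env.state(),env.pinch_z)
for n in("top","side"):
    f,d=imaging.grab_frame(n); cv2.imwrite(f"pics/{n}0.png",f[...,::-1]); W=world(n,d)
    K,D,R,t=cam(n); print(n,-R.T@t,K[0,0],R[2])
    for l in("knob","hole","rack","hexbolt","hook"):
        try:
            for r in imaging.cut_out(n,l)[:4]:
                m=r["pixels"]; w=W[m]; print(n,l,round(r["conf"],2),np.round(r["uv"]),m.sum(),np.round(np.nanmedian(w,0)),np.round(np.nanpercentile(w,2,0)),np.round(np.nanpercentile(w,98,0)))
        except Exception as e: print(n,l,e)
E
```

```text
pics
{'time': 0.0, 'joints': array([ 1.05691282e+00,  8.80024716e-02,  1.37229348e+00,  2.26301997e-05,
        1.68358815e+00, -1.03098694e-01]), 'qvel': array([ 0.00026863,  0.00124052,  0.00068447, -0.00174737, -0.00122056,
       -0.00034829]), 'effort': array([-1.14940449e-04, -3.51866055e+01, -3.13273501e+01, -1.24205576e-04,
        1.07613736e-02,  3.85375631e-05]), 'ee_pos': array([219.37963784, 503.80601244, 230.0932788 ]), 'ee_rot': array([ 0.5907419 , -0.38788016,  0.59218871,  0.38715052]), 'contact_force': array([ 0.06120189, -0.82640954, -0.27516199]), 'torque': array([0.01674137, 0.03927321, 0.02373013]), 'finger_gap': 85.10960043105855} 18.700000000000003
top [419.58843919  63.60118846 824.18455611] 400.3557271642591 [ 0.14191379 -0.02156104 -0.98964418]
top knob 0.72 [201. 218.] 240 [521. 187.  72.] [507. 173.  54.] [536. 202.  75.]
top knob 0.58 [151. 216.] 483 [524. 276.  93.] [505. 259.  70.] [545. 297.  96.]
top hole 0.74 [386. 195.] 8432 [ 572. -162.   75.] [ 478. -242.   18.] [671. -88.  77.]
top rack 0.63 [208. 227.] 2456 [508. 185.  29.] [417. 154.  10.] [628. 220.  32.]
top hook 0.39 [208. 259.] 88 [446. 175.  72.] [437. 166.  49.] [456. 185.  88.]
side [229.1429482  438.50616339 643.69670389] 487.6931087253585 [ 0.41089522 -0.50831432 -0.75682341]
side knob 0.94 [196. 315.] 1140 [518. 284.  92.] [503. 263.  12.] [541. 301.  95.]
side knob 0.69 [243. 278.] 497 [516. 192.  70.] [505. 175.  50.] [534. 204.  73.]
side knob 0.53 [346. 142.] 9069 [ 560. -130.   72.] [ 472. -238.    2.] [667. -84.  75.]
side hole 0.56 [349. 143.] 9199 [ 560. -130.   72.] [ 472. -240.    1.] [667. -84.  75.]
side rack 0.65 [253. 299.] 4742 [501. 199.  28.] [412. 157.  -1.] [625. 225.  30.]
side hexbolt 0.57 [204. 258.] 265 [593. 200.  56.] [584. 188.  27.] [605. 210.  59.]
side hook 0.6 [291. 305.] 305 [443. 179.  52.] [436. 160.  25.] [454. 187.  87.]
```

View pics/top0.png

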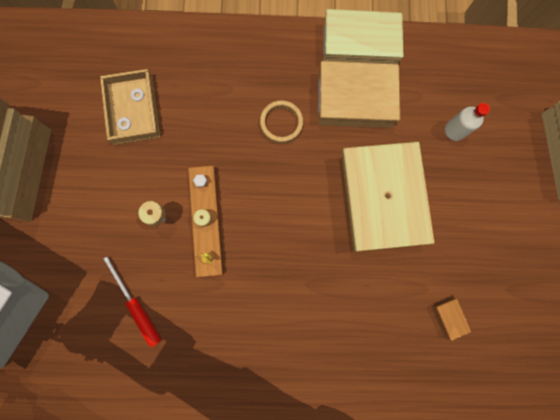

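View pics/side0.png

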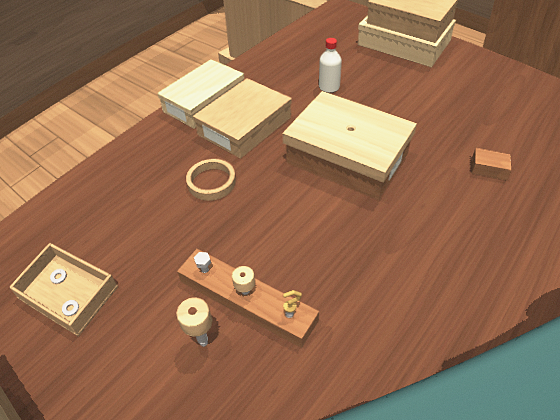

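```bash
cat > m.py <<'E'
from h import *
def ray(n,uv,z):
    K,D,R,t=cam(n); p=cv2.undistortPoints(np.array(uv,float).reshape(-1,1,2),K,D).reshape(-1,2)
    d=np.c_[p,np.ones(len(p))]@R; c=-R.T@t; return c+d*((z-c[2])/d[:,2])[:,None]
E
python3 - <<'E'
from m import *
crops=[]
for n,hu,ku in(("top",(388,195),(202,218)),("side",(351,128),(243,278))):
    f,d=imaging.grab_frame(n); W=world(n,d)
    g=cv2.cvtColor(f,cv2.COLOR_RGB2GRAY).astype(float)
    u,v=hu; p=g[v-9:v+10,u-9:u+10]; w=np.clip(np.median(p)*0.75-p,0,None); vv,uu=np.mgrid[v-9:v+10,u-9:u+10]
    c=((uu*w).sum()/w.sum(),(vv*w).sum()/w.sum()); print(n,"hole px",c,"xy@75",ray(n,c,75),(w>0).sum(), "lid z",np.nanmedian(W[v-15:v+16,u-15:u+16,2]))
    # head top ring via depth
    u,v=ku; S=W[v-20:v+20,u-20:u+20].reshape(-1,3); S=S[(S[:,2]>68)&(S[:,2]<80)]
    ctr,r=cv2.minEnclosingCircle(S[:,:2].astype(np.float32)); print(" head",ctr,r,S.mean(0),len(S),np.median(S[:,2]))
    r_=[x for x in imaging.cut_out(n,"rack")][0]; T=W[r_["pixels"]]; T=T[(T[:,2]>25)&(T[:,2]<35)]
    b=cv2.minAreaRect(T[:,:2].astype(np.float32)); print(" rack",b)
    for l in("hexbolt","hook"):
        for q in imaging.cut_out(n,l)[:1]: print(l,q["uv"],np.nanmedian(W[q["pixels"]],0))
    crops.append(cv2.resize(f[v-40:v+40,u-60:u+60],(720,480) if 0 else (600,400),interpolation=cv2.INTER_CUBIC)[:290])
cv2.imwrite("pics/crop.png",np.vstack(crops)[...,::-1])
E
```

```text
top hole px (np.float64(387.4344422700587), np.float64(195.41878669275928)) xy@75 [[ 574.58901272 -165.62790689   75.        ]] 29 lid z 74.48849845749922
 head (522.6856689453125, 188.195068359375) 15.952162742614746 [522.2766762  187.9443653   72.39832387] 220 72.49460390801303
 rack ((522.9841918945312, 188.63148498535156), (220.69239807128906, 50.86128234863281), 7.0019965171813965)
hexbolt [201.5, 180.6] [596.58197764 197.25799191  58.38672877]
side hole px (np.float64(350.77232142857144), np.float64(128.80148809523808)) xy@75 [[ 571.02135397 -162.2516472    75.        ]] 20 lid z 73.00946253838072
 head (520.0750122070312, 188.9849853515625) 15.99328899383545 [519.71237633 189.59946996  71.15461542] 338 71.1493246823548
 rack ((520.5250244140625, 189.70108032226562), (220.1802215576172, 51.212589263916016), 7.157711029052734)
hexbolt [205.1, 260.4] [592.94743618 200.05251698  56.59799495]
hook [291.1, 304.8] [443.42361499 179.06176119  52.11700127]
```

View pics/crop.png

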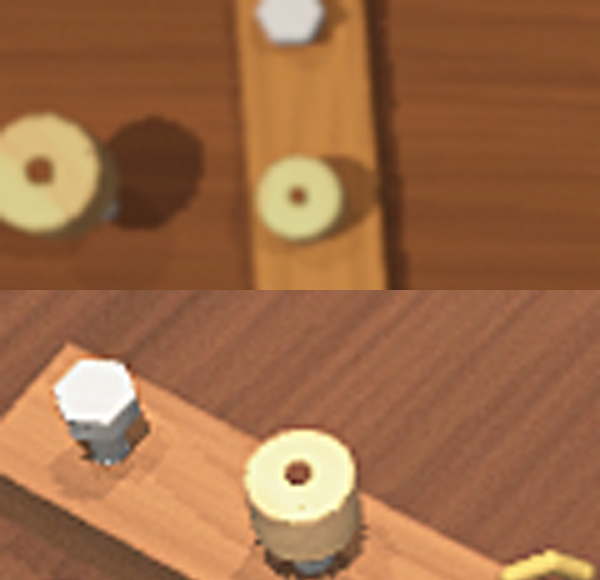

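```bash
cat > t.py <<'E'
from h import *
from scipy.spatial.transform import Rotation as Ro
def tool():
    s=env.state(); q=s["ee_rot"]; return s,np.array(s["ee_pos"]),Ro.from_quat([q[1],q[2],q[3],q[0]])
def to(target,yaw=None):
    s,p,R=tool(); M=R.as_matrix(); print("t",s["time"],"pos",p.round(1),"x",M[:,0].round(3),"z",M[:,2].round(3),"jawyaw",np.degrees(np.arctan2(M[1,2],M[0,2])).round(1),"j",s["joints"].round(3),"F",s["contact_force"].round(1),"gap",round(s["finger_gap"],1))
    print("shift tool axes:",(M.T@(np.array(target)-p)).round(1))
E
python3 -c "
from t import *
to([521.5,188.5,140])"
```

```text
t 1.0 pos [219.6 504.2 231.3] x [ 0.  0. -1.] z [0.399 0.917 0.   ] jawyaw 66.5 j [ 1.057  0.087  1.371  0.     1.684 -0.103] F [0.3 0.1 0.3] gap 85.7
shift tool axes: [  91.3 -402.8 -168.9]
```

Emit:
arm_command([
  [60,-403,-169,-30.5,1],
  [60,-403,-169,-30.5,1],
  [60,-403,-169,-30.5,1],
  [60,-403,-169,-30.5,1],
  [60,-403,-169,-30.5,1],
  [60,-403,-169,-30.5,1],
  [60,-403,-169,-30.5,1],
  [60,-403,-169,-30.5,1],
  [60,-403,-169,-30.5,1],
  [60,-403,-169,-30.5,1],
  [60,-403,-169,-30.5,1],
  [60,-403,-169,-30.5,1],
])

```text
time: 2.0
ee_pos: [525.2, 182.5, 169.5]
ee_rot: [-0.47, 0.529, -0.472, -0.527]
contact_force: [-0.1, 0.2, 0.2]
finger_gap: 85.7
```

```bash
python3 -c "
from t import *
to([521.5,188.5,42])"
```

```text
t 2.0 pos [525.2 182.5 169.5] x [ 0.    -0.004 -1.   ] z [-0.114  0.994 -0.004] jawyaw 96.5 j [ 0.235  0.121  1.456 -0.004  1.565 -1.45 ] F [-0.1  0.2  0.2] gap 85.7
shift tool axes: [127.5   3.    6.9]
```

Emit:
arm_command([
  [20,0,0,0,1],
  [40,0,0,0,1],
  [50,0,0,0,1],
  [50,0,0,0,1],
  [50,0,0,0,1],
])

```text
time: 2.42
ee_pos: [521.1, 188.7, 121.0]
ee_rot: [0.468, -0.529, 0.469, 0.53]
contact_force: [0.2, -0.2, 0.9]
finger_gap: 85.4
```

```bash
python3 -c "
from t import *
to([521.5,188.5,42])"
```

```text
t 2.4167 pos [521.1 188.7 121. ] x [-0.001 -0.    -1.   ] z [-0.122  0.993 -0.   ] jawyaw 97.0 j [ 0.245  0.145  1.528  0.     1.47  -1.448] F [ 0.2 -0.2  0.9] gap 85.4
shift tool axes: [79.  -0.5 -0.2]
```

Emit:
arm_command([
  [35,-0.5,0,0,1],
  [65,-0.5,0,0,1],
  [76,-0.5,0,0,1],
  [76,-0.5,0,0,1],
  [76,-0.5,0,0,0.3],
  [76,-0.5,0,0,0.1],
  [76,-0.5,0,0,0.1],
  [76,-0.5,0,0,0.1],
  [76,-0.5,0,0,0.1],
  [76,-0.5,0,0,0.1],
  [76,-0.5,0,0,0.1],
  [76,-0.5,0,0,0.1],
])

```text
time: 3.42
ee_pos: [523.3, 188.7, 47.1]
ee_rot: [-0.47, 0.53, -0.468, -0.529]
contact_force: [-0.4, -0.6, 5.8]
finger_gap: 30.2
```

```bash
python3 -c "
from t import *
to([521.5,188.5,160])"
```

```text
t 3.4167 pos [523.3 188.7  47.1] x [ 0.003  0.001 -1.   ] z [-0.121  0.993  0.   ] jawyaw 97.0 j [ 0.244  0.207  1.611  0.     1.32  -1.448] F [-0.4 -0.6  5.8] gap 30.2
shift tool axes: [-112.9    1.5    0. ]
```

Emit:
arm_command([
  [-10,-0.5,0,0,0.1],
  [-25,-0.5,0,0,0.1],
  [-40,-0.5,0,0,0.1],
  [-70,-0.5,0,0,0.1],
  [-100,-0.5,0,0,0.1],
  [-113,-0.5,0,0,0.1],
  [-113,-0.5,0,0,0.1],
  [-113,-0.5,0,0,0.1],
])

```text
time: 4.08
ee_pos: [522.7, 188.6, 158.9]
ee_rot: [-0.469, 0.53, -0.468, -0.529]
contact_force: [-0.8, 0.4, -1.0]
finger_gap: 30.4
```

Run:
```python
from t import *
to([572.8,-164,160])
ims=[]
for n in("top","side"):
    f,d=imaging.grab_frame(n)
    u,v=proj(n,[521,188,140])[0].astype(int); ims.append(cv2.resize(f[max(v-65,0):v+65,max(u-90,0):u+90],(400,290)))
cv2.imwrite("pics/lift.png",np.hstack(ims)[...,::-1])
```

```text
t 4.0833 pos [522.7 188.6 158.9] x [ 0.001  0.    -1.   ] z [-0.121  0.993  0.   ] jawyaw 97.0 j [ 0.244  0.124  1.474  0.     1.542 -1.448] F [-0.8  0.4 -1. ] gap 30.4
shift tool axes: [  -1.2   -7.  -356. ]
```

View pics/lift.png

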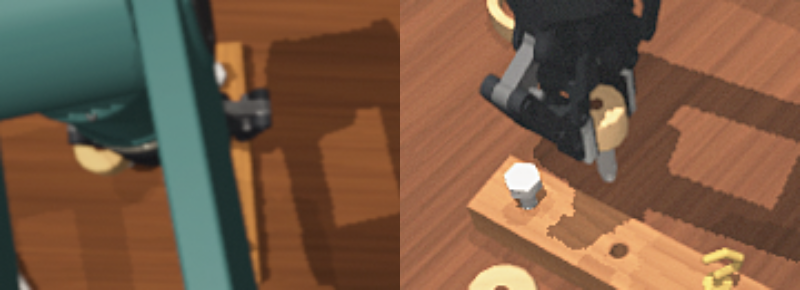

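Emit:
arm_command([
  [-1,-6,-356,0,0.1],
  [-1,-6,-356,0,0.1],
  [-1,-6,-356,0,0.1],
  [-1,-6,-356,0,0.1],
  [-1,-6,-356,0,0.1],
  [-1,-6,-356,0,0.1],
  [-1,-6,-356,0,0.1],
  [-1,-6,-356,0,0.1],
  [-1,-6,-356,0,0.1],
  [-1,-6,-356,0,0.1],
  [-1,-6,-356,0,0.1],
  [-1,-6,-356,0,0.1],
])

```text
time: 5.18
ee_pos: [570.8, -163.2, 157.3]
ee_rot: [0.468, -0.528, 0.469, 0.531]
contact_force: [-0.2, 1.0, -0.3]
finger_gap: 30.3
```

Emit:
arm_command([
  [15,0,0,0,0.1],
  [25,0,0,0,0.1],
  [25,0,0,0,0.1],
  [25,0,0,0,0.1],
  [25,0,0,0,0.1],
])

```text
time: 5.6
ee_pos: [571.8, -163.3, 134.4]
ee_rot: [0.468, -0.53, 0.468, 0.53]
contact_force: [0.7, -1.1, 0.1]
finger_gap: 30.3
```

Run:
```python
from t import *
to([572.8,-164,130])
for n in("top","side"):
    f,d=imaging.grab_frame(n); np.savez(f"pics/{n}_h.npz",f=f,d=d)
    q=[(round(r["conf"],2),r["uv"],np.nanmedian(world(n,d)[r["pixels"]],0).round(1)) for r in imaging.cut_out(n,"knob")]; print(n,q)
    u,v=proj(n,[572,-164,95])[0].astype(int); print(u,v); x0,y0=u-50,v-37
    cv2.imwrite(f"pics/{n}_h.png",cv2.resize(f[y0:y0+75,x0:x0+100],(800,600),interpolation=cv2.INTER_CUBIC)[...,::-1])
```

```text
t 5.6 pos [ 571.8 -163.3  134.4] x [-0.  0. -1.] z [-0.122  0.992  0.   ] jawyaw 97.0 j [-0.374  0.223  1.409  0.     1.509 -2.067] F [ 0.7 -1.1  0.1] gap 30.3
shift tool axes: [ 4.4 -0.9 -0.8]
top [(0.92, [151.2, 215.8], array([524. , 276.7,  93.2]))]
389 194
side [(0.62, [199.5, 317.4], array([518.5, 283.9,  91.6])), (0.56, [355.1, 100.4], array([ 561.9, -159.9,  144.8]))]
351 119
```

View pics/side_h.png

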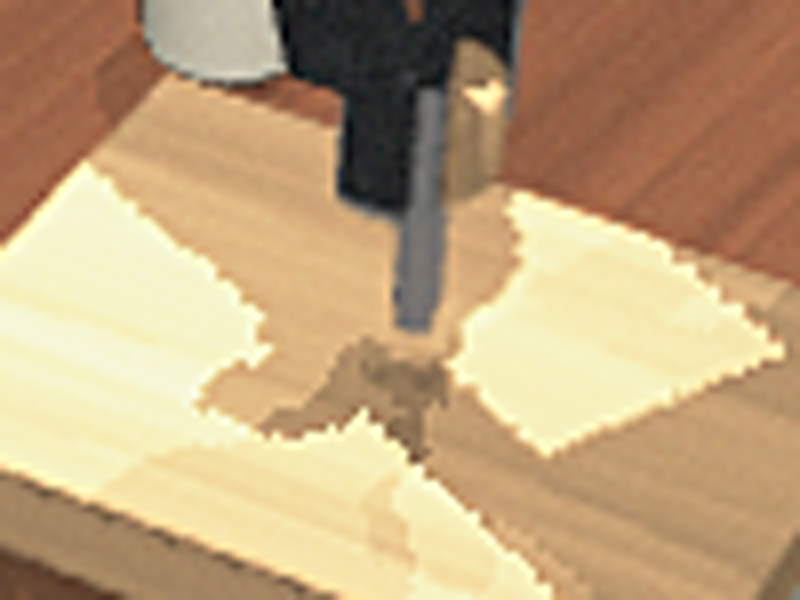

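Run:
```python
from m import *
o=np.array([301,82.]); s=8
for z in(90,91.5,93): print(z,ray("side",o+np.array([416,313])/s,z))
print("axis px z91,z110,z130",((proj("side",[[571.8,-163.3,z] for z in(91,110,130,150)])-o)*s).round())
print("hole",ray("side",o+np.array([405,378])/s,75))
z=np.load("pics/side_h.npz"); W=world("side",z["d"])
for v in range(92,124,3):
    for u in (351,353,355): print(v,u,W[v,u].round(0),end=" ")
    print()
```

```text
90 [[ 570.57529063 -166.91765492   90.        ]]
91.5 [[ 569.65032844 -165.27752284   91.5       ]]
93 [[ 568.72536626 -163.63739076   93.        ]]
axis px z91,z110,z130 [[403. 315.]
 [409. 248.]
 [416. 175.]
 [423.  99.]]
hole [[ 569.10200361 -162.13208845   75.        ]]
92 351 [ 553. -121.  187.] 92 353 [ 552. -126.  185.] 92 355 [ 556. -138.  176.] 
95 351 [ 553. -122.  180.] 95 353 [ 561. -143.  165.] 95 355 [ 559. -144.  166.] 
98 351 [ 562. -137.  162.] 98 353 [ 562. -144.  158.] 98 355 [ 558. -145.  159.] 
101 351 [ 560. -136.  157.] 101 353 [ 561. -143.  153.] 101 355 [ 557. -143.  155.] 
104 351 [ 560. -136.  151.] 104 353 [ 560. -143.  147.] 104 355 [ 557. -145.  147.] 
107 351 [ 562. -140.  142.] 107 353 [ 560. -144.  140.] 107 355 [ 557. -145.  141.] 
110 351 [ 563. -142.  134.] 110 353 [ 558. -141.  137.] 110 355 [ 565. -161.  121.] 
113 351 [ 570. -156.  116.] 113 353 [ 568. -159.  114.] 113 355 [ 565. -161.  115.] 
116 351 [ 572. -160.  105.] 116 353 [ 567. -160.  108.] 116 355 [ 565. -163.  107.] 
119 351 [ 571. -159.  100.] 119 353 [ 566. -158.  102.] 119 355 [ 564. -163.  101.] 
122 351 [ 570. -159.   93.] 122 353 [ 566. -159.   95.] 122 355 [ 577. -185.   73.]
```

View pics/top_h.png

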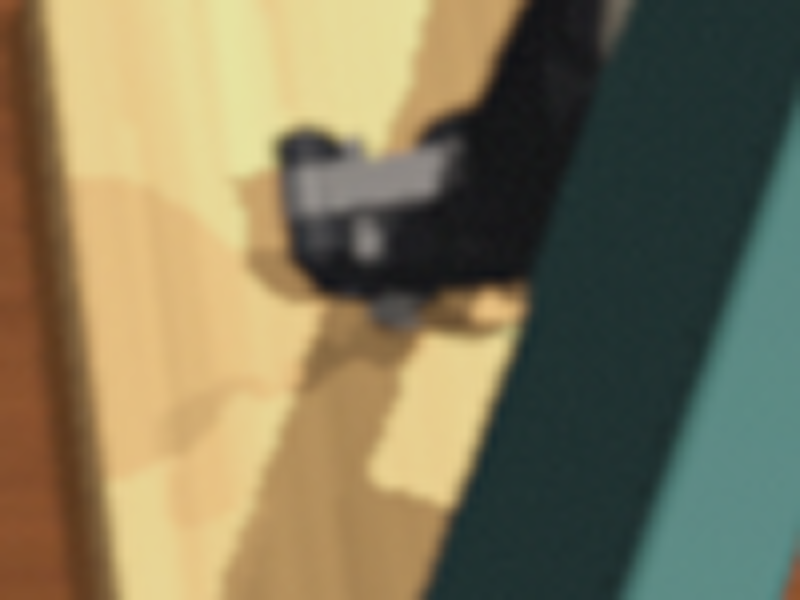

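Run:
```python
from m import *
print("tip",ray("top",[339+398/8,157+310/8],91),"hole",ray("top",[387.43,195.42],75))
z=np.load("pics/top_h.npz"); W=world("top",z["d"])
for v in (193,194,195,196,197,198):
    print(v,[W[v,u].round(0).tolist() for u in (386,387,388,389,390)])
```

```text
tip [[ 570.72491489 -163.22739356   91.        ]] hole [[ 574.58635458 -165.61923571   75.        ]]
193 [[563.0, -139.0, 153.0], [563.0, -141.0, 153.0], [557.0, -134.0, 182.0], [557.0, -136.0, 180.0], [557.0, -137.0, 181.0]]
194 [[562.0, -141.0, 148.0], [561.0, -141.0, 153.0], [560.0, -141.0, 158.0], [559.0, -141.0, 164.0], [559.0, -144.0, 161.0]]
195 [[561.0, -141.0, 146.0], [560.0, -142.0, 151.0], [559.0, -142.0, 155.0], [559.0, -144.0, 155.0], [559.0, -146.0, 152.0]]
196 [[559.0, -141.0, 146.0], [559.0, -144.0, 144.0], [559.0, -145.0, 144.0], [559.0, -147.0, 144.0], [560.0, -151.0, 139.0]]
197 [[578.0, -172.0, 44.0], [568.0, -160.0, 90.0], [566.0, -159.0, 100.0], [566.0, -161.0, 101.0], [565.0, -161.0, 107.0]]
198 [[570.0, -164.0, 71.0], [570.0, -166.0, 70.0], [570.0, -168.0, 72.0], [570.0, -169.0, 74.0], [570.0, -171.0, 74.0]]
```

Emit:
arm_command([
  [4,-2.9,-1.3,0,0.1],
  [10,-2.9,-1.3,0,0.1],
  [16,-2.9,-1.3,0,0.1],
  [19,-2.9,-1.3,0,0.1],
  [21,-2.9,-1.3,0,0.1],
  [21,-2.9,-1.3,0,0.1],
])

```text
time: 6.3
ee_pos: [575.1, -165.8, 112.7]
ee_rot: [-0.469, 0.53, -0.469, -0.529]
contact_force: [1.9, -3.1, -2.2]
finger_gap: 30.2
```

Emit:
arm_command([
  [3,-0.4,-1.2,0,0.1],
  [6,-0.4,-1.2,0,0.1],
  [9,-0.4,-1.2,0,0.1],
  [12,-0.4,-1.2,0,0.1],
  [12,-0.4,-1.2,0,0.1],
  [12,-0.4,-1.2,0,0.1],
])

```text
time: 6.8
ee_pos: [575.5, -166.6, 100.6]
ee_rot: [-0.469, 0.53, -0.469, -0.529]
contact_force: [3.2, -3.2, -1.5]
finger_gap: 30.2
```

Emit:
arm_command([
  [3,-0.8,-0.6,0,0.1],
  [6,-0.8,-0.6,0,0.1],
  [8,-0.8,-0.6,0,0.1],
  [8,-0.8,-0.6,0,0.1],
  [8,-0.8,-0.6,0,0.1],
])

```text
time: 7.22
ee_pos: [575.9, -166.7, 92.6]
ee_rot: [0.469, -0.529, 0.469, 0.53]
contact_force: [2.2, -3.0, -3.3]
finger_gap: 30.5
```

Emit:
arm_command([
  [1,0,-0.5,0,0.1],
  [2,0,-0.5,0,0.1],
  [3,0,-0.5,0,0.1],
  [3,0,-0.5,0,0.1],
  [3,0,-0.5,0,0.1],
])

```text
time: 7.63
ee_pos: [576.0, -166.8, 90.1]
ee_rot: [0.469, -0.529, 0.469, 0.53]
contact_force: [1.4, -0.1, 0.6]
finger_gap: 30.3
```

Emit:
arm_command([
  [1,0,0,0,0.1],
  [2,0,0,0,0.1],
  [3,0,0,0,0.1],
  [3,0,0,0,0.1],
])

```text
time: 7.97
ee_pos: [576.4, -166.9, 88.5]
ee_rot: [-0.469, 0.53, -0.468, -0.529]
contact_force: [-1.3, -0.2, 5.9]
finger_gap: 29.9
```

Emit:
arm_command([
  [1,0,0,0,0.1],
  [2,0,0,0,0.1],
  [3,0,0,0,0.1],
  [3,0,0,0,0.1],
])

```text
time: 8.3
ee_pos: [576.7, -166.9, 87.1]
ee_rot: [-0.469, 0.53, -0.468, -0.529]
contact_force: [-3.3, 1.6, 11.2]
finger_gap: 29.8
```

Emit:
arm_command([
  [1,0,0,0,0.1],
  [2,0,0,0,0.1],
  [3,0,0,0,0.1],
  [3.5,0,0,0,0.1],
  [3.5,0,0,0,0.1],
])

```text
time: 8.72
ee_pos: [577.2, -166.9, 85.6]
ee_rot: [-0.469, 0.531, -0.468, -0.529]
contact_force: [-5.1, 2.7, 17.6]
finger_gap: 30.4
```

Emit:
arm_command([
  [-4,0,0,0,0.1],
  [-7,0,0,0,0.1],
  [-7,0,0,0,0.1],
  [-7,0,0,0,0.6],
  [-7,0,0,0,0.7],
  [-7,0,0,0,0.8],
  [-7,0,0,0,0.8],
  [-7,0,0,0,0.8],
])

```text
time: 9.38
ee_pos: [576.0, -167.2, 87.1]
ee_rot: [0.469, -0.529, 0.469, 0.53]
contact_force: [0.2, 0.9, 0.1]
finger_gap: 68.0
```

Emit:
arm_command([
  [-20,0,0,0,0.8],
  [-50,0,0,0,0.8],
  [-90,0,0,0,0.8],
  [-120,0,0,0,0.8],
  [-120,0,0,0,0.8],
  [-120,0,0,0,0.8],
])

```text
time: 9.88
ee_pos: [577.6, -167.8, 211.0]
ee_rot: [-0.469, 0.532, -0.468, -0.527]
contact_force: [0.5, -0.4, -0.6]
finger_gap: 68.5
```

```bash
cat > k.py <<'E'
from t import *
import sys
to([572.8,-166,90])
n="side"
f,d=imaging.grab_frame(n); W=world(n,d)
for r in imaging.cut_out(n,"knob"): print(round(r["conf"],2),r["uv"],r["pixels"].sum())
P=W[60:160,300:400].reshape(-1,3); P=P[(abs(P[:,0]-573)<30)&(abs(P[:,1]+165)<30)&(P[:,2]>82)&(P[:,2]<128)]
zt=np.percentile(P[:,2],96); T=P[P[:,2]>zt-2.5]; print("ztop",zt,"circle",cv2.minEnclosingCircle(T[:,:2].astype(np.float32)),len(T),"mean",T.mean(0))
A=np.c_[T[:,:2]-T[:,:2].mean(0),np.ones(len(T))]; print("top plane slope deg",np.degrees(np.linalg.lstsq(A,T[:,2],rcond=None)[0][:2]))
u,v=proj(n,[572,-164,100])[0].astype(int); cv2.imwrite(f"pics/{sys.argv[1]}.png",cv2.resize(f[v-37:v+38,u-50:u+50],(800,600),interpolation=cv2.INTER_CUBIC)[...,::-1])
E
python3 k.py k1
```

```text
t 9.8833 pos [ 577.6 -167.8  211. ] x [ 0.006 -0.002 -1.   ] z [-0.121  0.993 -0.003] jawyaw 97.0 j [-0.377  0.202  1.281  0.     1.652 -2.069] F [ 0.5 -0.4 -0.6] gap 68.5
shift tool axes: [121.    5.2   2.7]
0.6 [352.9, 116.3] 348
0.59 [196.5, 316.9] 1170
ztop 114.25172967817285 circle ((572.9149169921875, -165.3612518310547), 15.869166374206543) 125 mean [ 572.60712316 -164.96590676  113.15163779]
top plane slope deg [0.07835757 1.11502617]
```

View pics/k1.png

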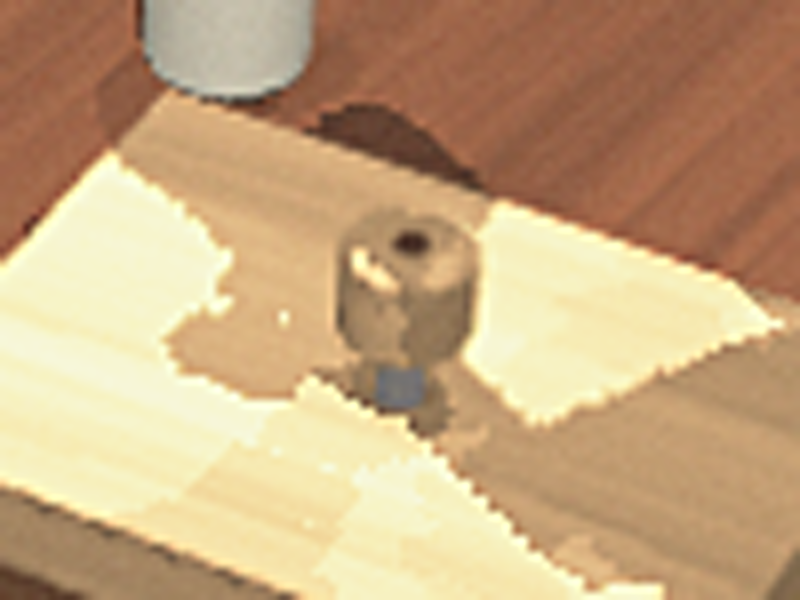

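Emit:
arm_command([
  [20,3,-1.5,0,0.8],
  [50,3,-1.5,0,0.8],
  [70,3,-1.5,0,0.8],
  [70,3,-1.5,0,0.8],
  [70,3,-1.5,0,0.8],
])

```text
time: 10.4
ee_pos: [571.6, -168.3, 134.3]
ee_rot: [0.468, -0.527, 0.47, 0.532]
contact_force: [-0.5, -0.4, 0.4]
finger_gap: 68.1
```

```bash
python3 -c "
from t import *
to([574,-166,90])"
```

```text
t 10.4 pos [ 571.6 -168.3  134.3] x [-0.007  0.003 -1.   ] z [-0.121  0.993  0.004] jawyaw 97.0 j [-0.382  0.231  1.4    0.     1.518 -2.074] F [-0.5 -0.4  0.4] gap 68.1
shift tool axes: [44.3 -3.   1.8]
```

Emit:
arm_command([
  [10,-2.7,1.9,0,0.8],
  [30,-2.7,1.9,0,0.8],
  [42,-2.7,1.9,0,0.8],
  [44,-2.7,1.9,0,0.8],
  [44,-2.7,1.9,0,0.8],
])

```text
time: 10.82
ee_pos: [575.5, -166.6, 93.0]
ee_rot: [0.468, -0.529, 0.469, 0.53]
contact_force: [0.1, 0.1, 0.4]
finger_gap: 68.4
```

```bash
python3 -c "
from t import *
to([574,-166,90])"
```

```text
t 10.8167 pos [ 575.5 -166.6   93. ] x [-0.002  0.001 -1.   ] z [-0.121  0.993  0.001] jawyaw 97.0 j [-0.376  0.261  1.448  0.     1.434 -2.069] F [0.1 0.1 0.4] gap 68.4
shift tool axes: [3.  1.4 0.8]
```

Emit:
arm_command([
  [1.5,1.2,0.5,0,0.8],
  [1.5,1.2,0.5,0,0.5],
  [1.5,1.2,0.5,0,0.1],
  [1.5,1.2,0.5,0,0.1],
  [1.5,1.2,0.5,0,0.1],
  [1.5,1.2,0.5,0,0.1],
  [1.5,1.2,0.5,0,0.1],
  [1.5,1.2,0.5,0,0.1],
  [1.5,1.2,0.5,0,0.1],
])

```text
time: 11.57
ee_pos: [575.0, -166.7, 92.9]
ee_rot: [-0.469, 0.53, -0.469, -0.529]
contact_force: [-0.4, 0.3, 3.3]
finger_gap: 29.8
```

Emit:
arm_command([
  [1.5,0,0,0,0.1],
  [3,0,0,0,0.1],
  [4.5,0,0,0,0.1],
  [6,0,0,0,0.1],
  [6,0,0,0,0.1],
  [6,0,0,0,0.1],
])

```text
time: 12.07
ee_pos: [575.9, -166.7, 90.1]
ee_rot: [-0.469, 0.531, -0.468, -0.528]
contact_force: [-3.9, 0.6, 14.1]
finger_gap: 30.4
```

Emit:
arm_command([
  [1,0,0,0,0.1],
  [2,0,0,0,0.1],
  [2,0,0,0,0.1],
  [2,0,0,6,0.1],
  [2,0,0,12,0.1],
  [2.2,0,0,18,0.1],
  [2.2,0,0,24,0.1],
  [2.2,0,0,30,0.1],
  [2.2,0,0,30,0.1],
])

```text
time: 12.82
ee_pos: [576.5, -167.0, 89.1]
ee_rot: [0.592, -0.391, 0.589, 0.387]
contact_force: [-3.0, 1.1, 16.0]
finger_gap: 29.8
```

```bash
python3 -c "
from t import *
to([574,-166,90]);print(env.state()['torque'])"
```

```text
t 12.8167 pos [ 576.5 -167.    89.1] x [ 0.006 -0.002 -1.   ] z [0.394 0.919 0.001] jawyaw 66.8 j [-0.377  0.261  1.457  0.     1.418 -1.542] F [-3.   1.1 16. ] gap 29.8
shift tool axes: [-0.9  2.7 -0.1]
[0.21096815 0.62901849 0.03396786]
```

Emit:
arm_command([
  [0.8,0,0,6,0.1],
  [1,0,0,12,0.1],
  [1.1,0,0,18,0.1],
  [1.2,0,0,24,0.1],
  [1.3,0,0,30,0.1],
  [1.4,0,0,36,0.1],
  [1.5,0,0,42,0.1],
  [1.6,0,0,48,0.1],
  [1.7,0,0,54,0.1],
  [1.8,0,0,60,0.1],
  [1.8,0,0,60,0.1],
])

```text
time: 13.73
ee_pos: [576.8, -167.6, 88.1]
ee_rot: [0.708, -0.043, 0.703, 0.04]
contact_force: [-3.2, 0.5, 19.3]
finger_gap: 30.3
```

```bash
python3 -c "
from t import *
to([574,-166,90]);print(env.state()['torque'])"
```

```text
t 13.7333 pos [ 576.8 -167.6   88.1] x [ 0.007 -0.003 -1.   ] z [0.993 0.118 0.007] jawyaw 6.8 j [-0.377  0.261  1.458 -0.     1.415 -0.495] F [-3.2  0.5 19.3] gap 30.3
shift tool axes: [-1.9  1.9 -2.6]
[ 0.13731071  0.71288793 -0.0080685 ]
```

Emit:
arm_command([
  [-0.3,0,0,6,0.1],
  [-0.3,0,0,12,0.1],
  [-0.2,0,0,18,0.1],
  [-0.2,0,0,24,0.1],
  [-0.1,0,0,30,0.1],
  [0,0,0,36,0.1],
  [0,0,0,42,0.1],
  [0.1,0,0,48,0.1],
  [0.2,0,0,54,0.1],
  [0.2,0,0,60,0.1],
  [0.2,0,0,60,0.1],
])

```text
time: 14.65
ee_pos: [577.0, -168.0, 87.8]
ee_rot: [0.635, 0.317, 0.629, -0.317]
contact_force: [-2.7, 0.2, 17.8]
finger_gap: 29.8
```

Emit:
arm_command([
  [0.1,0,0,6,0.1],
  [0.2,0,0,12,0.1],
  [0.2,0,0,18,0.1],
  [0.3,0,0,24,0.1],
  [0.3,0,0,30,0.1],
  [0.4,0,0,36,0.1],
  [0.4,0,0,42,0.1],
  [0.5,0,0,48,0.1],
  [0.5,0,0,54,0.1],
  [0.6,0,0,60,0.1],
  [0.6,0,0,60,0.1],
])

```text
time: 15.57
ee_pos: [576.4, -168.9, 87.2]
ee_rot: [0.392, 0.591, 0.386, -0.59]
contact_force: [-4.3, -2.0, 18.8]
finger_gap: 30.4
```

```bash
python3 -c "
from t import *
to([574,-166,90]);print(env.state()['torque'])"
```

```text
t 15.5667 pos [ 576.4 -168.9   87.2] x [ 0.006 -0.006 -1.   ] z [-0.395 -0.919  0.003] jawyaw -113.3 j [-0.378  0.262  1.459 -0.003  1.413  1.6  ] F [-4.3 -2.  18.8] gap 30.4
shift tool axes: [-2.8 -3.3 -1.7]
[-0.4759269   0.93908471  0.02233969]
```

Emit:
arm_command([
  [0,0,0,6,0.1],
  [0,0,0,12,0.1],
  [0.1,0,0,18,0.1],
  [0.1,0,0,24,0.1],
  [0.1,0,0,30,0.1],
  [0.2,0,0,36,0.1],
  [0.2,0,0,42,0.1],
  [0.2,0,0,45,0.1],
  [0.2,0,0,45,0.1],
])

```text
time: 16.32
ee_pos: [575.2, -168.5, 86.6]
ee_rot: [0.136, 0.695, 0.132, -0.693]
contact_force: [-6.0, -1.6, 18.4]
finger_gap: 29.8
```

Emit:
arm_command([
  [-4,0,0,0,0.1],
  [-8,0,0,0,0.1],
  [-10,0,0,0,0.1],
  [-10,0,0,0,0.1],
  [-10,0,0,0,0.4],
  [-10,0,0,0,0.8],
  [-10,0,0,0,0.8],
  [-10,0,0,0,0.8],
  [-10,0,0,0,0.8],
])

```text
time: 17.07
ee_pos: [574.4, -166.2, 90.7]
ee_rot: [-0.134, -0.694, -0.135, 0.694]
contact_force: [0.1, -0.5, -0.5]
finger_gap: 68.5
```

```bash
python3 -c "
from t import *
to([574,-166,200])"
```

```text
t 17.0667 pos [ 574.4 -166.2   90.7] x [-0.001  0.001 -1.   ] z [-0.927 -0.374  0.001] jawyaw -158.0 j [-0.377  0.26   1.454  0.     1.429  2.381] F [ 0.1 -0.5 -0.5] gap 68.5
shift tool axes: [-109.3   -0.5    0.4]
```

Released; rise straight up and look.

Emit:
arm_command([
  [-20,0,0,0,0.8],
  [-50,0,0,0,0.8],
  [-85,0,0,0,0.8],
  [-120,0,0,0,0.8],
  [-150,0,0,0,0.8],
  [-150,0,0,0,0.8],
  [-150,0,0,0,0.8],
])

```text
time: 17.65
ee_pos: [575.8, -166.9, 244.6]
ee_rot: [0.136, 0.696, 0.134, -0.692]
contact_force: [1.0, -0.7, -0.6]
finger_gap: 68.7
```

```bash
python3 k.py k2
python3 - <<'E'
from h import *
a=cv2.imread("pics/k2.png"); f,_=imaging.grab_frame("side"); u,v=240,290
cv2.imwrite("pics/end.png",np.hstack([cv2.resize(a,(400,300)),cv2.resize(f[v-75:v+75,u-100:u+100],(400,300))[...,::-1]]))
E
```

```text
t 17.65 pos [ 575.8 -166.9  244.6] x [ 0.006 -0.002 -1.   ] z [-0.927 -0.374 -0.005] jawyaw -158.0 j [-0.377  0.192  1.228  0.     1.716  2.381] F [ 1.  -0.7 -0.6] gap 68.7
shift tool axes: [154.5  -2.6   3.2]
0.79 [353.7, 118.5] 293
0.68 [194.5, 317.2] 1147
0.25 [249.3, 296.0] 5067
ztop 112.0594330409998 circle ((572.6814575195312, -165.88143920898438), 15.776704788208008) 131 mean [ 572.70437458 -165.57813745  110.96527285]
top plane slope deg [0.86746748 2.41150647]
```

View pics/end.png

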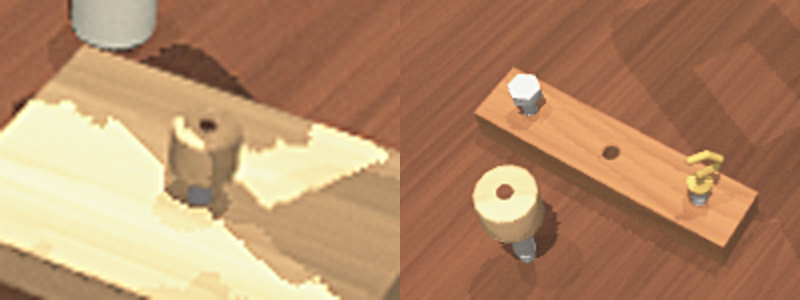

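The knob stands upright, about 2.2 mm lower than before turning, which fits 255° cut at 3 mm a turn. The hex bolt and hook are still in the rack.

```bash
python3 -c "
from station import env
print(env.sign_off())"
```

```text
the job is handed in; nothing more can be done
None
```

The knob is standing in the lid's pilot hole with its first thread cut, and I handed the job in at about 17.7 s. I took the smaller of the two knobs, the one in the middle of the rack.

- **Pressing and turning:** I first pressed it to about 18 N and let go, because the grip was about 2 mm off centre. I re-gripped it centred and turned it clockwise about 255° in one grip. The force readings while turning were 16 to 19 N, against the 30 N limit.
- **Thread check:** the released head stands 2.2 mm lower than before turning. That is about what 255° at 3 mm a turn should give, so there was no sign of slip.
- **Final look:** the knob is upright, leaning at most about 2–3° by depth. The hex bolt and hook still stand in the rack, the gripper is well clear, and the large knob was not touched.
- **Disagreements:** the two cameras differed by 2–4 mm on positions. I averaged them and used the contact forces while inserting the screw. In the last picture the knob detector also marked the rack with low confidence (0.25), which I ignored.

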